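# Pack the cordless handset and hold the carrier level

## Task

Lay the cordless handset gently, keys up, into the empty pocket of the grey carrier so that it sits flat on the pocket floor, and let go of it while the carrier still stands on the desk. Then take the carrier by its bridge handle, lift it at least 10 cm clear of the desk with both phones in their pockets, keep it level all the way, and finish while still holding it up, steady and level. Leave the power brick, the network coupler and the battery pack on the desk where they are.

Things in the scene. Friction and masses are not known exactly. Their poses are not given: they have to be found in the camera images.
- handset: Cordless phone handset, black bar with rounded edges, 150 (x) x 48 (y) x 26 (z) mm, about 140 g, silver keypad and small screen on top; it lies on the desk keys up, its length roughly along world y, in the nearer or the farther place on the robot's right. Origin: centre of the underside. x along its length to the ear end, z up out of the keys. Either end may point either way in the pocket.
- carrier: Loose grey plastic tray, about 350 g, 194 (x) x 224 (y) x 14 mm, with two dark-lined pockets sunk 8 mm into its top (floors 6 mm above its underside) and a bridge handle between them along x. Origin: centre of the underside; z up; x starts within 0.4 rad of straight away from the robot. The wider pocket, on +y, holds a smartphone; the narrower, on -y, is empty.
- pocket (a point): Centre of the floor of the empty pocket, 72 mm from the carrier's centre towards its -y, axes as the carrier's. The pocket is 156 (x) x 54 (y) mm, 8 mm deep, with 2 mm chamfers: 3 mm of play all round the handset, whose top 18 mm stand above the rim when seated. So grip it more than 8 mm above its underside, to clear the rim. Seated, its side is 40 mm from the handle's side.
- phone_pocket (a point): Centre of the floor of the wider pocket, 64 mm from the carrier's centre towards its +y; 156 x 80 mm, 8 mm deep; axes as the carrier's.
- handle (a point): Centre of the handle's crossbar, 77 mm above the carrier's underside, over its centre, axes as the carrier's. The crossbar is 126 mm long (x), 16 mm thick (y) and 22 mm tall (66 to 88 mm above the underside), on two posts 16 mm square at 55 mm either side of the centre along x; open below between the posts. Loaded, the carrier weighs about 0.5 to 0.9 kg and is nearly balanced about this point.
- smartphone: Black smartphone, 150 x 74 x 9 mm, 190 g, lying loose, screen up, in the carrier's wider pocket. Origin: centre of the underside.
- power_brick: Black power supply, 92 x 46 x 30 mm, with a white label, in the other of the two places on the robot's right. Origin: centre of the underside. Leave alone.
- coupler: Small white network coupler, 32 x 20 x 18 mm. Origin: centre of the underside. Leave alone.
- battery_pack: White battery pack, 45 x 30 x 11 mm. Origin: centre of the underside. Leave alone.

How it is judged:
On the way:
1. the handset lies flat and square in the empty pocket, let go of, with the carrier standing on the desk (horizontal distance between handset and pocket below 0.008 m and z of handset in the frame of pocket between -0.003 and 0.003 m and angle between the x axis of handset and the x axis of carrier, either way round below 0.07 rad and angle between the z axis of handset and the z axis of carrier, either way round below 0.05 rad and height (world z) of carrier below 0.006 m and angle between handset's own z axis and vertical below 0.06 rad and linear speed of handset below 0.03 m/s and contact force between handset and the fingers below 0.1 N), for 0.2 s.
At the end, for the whole second after the job is handed in: Carrier held by the fingers > 90 mm above the desk, tilt < 0.10 rad, still (< 0.03 m/s, 0.15 rad/s); handset untouched on its pocket floor (8 mm sideways, 3 mm height, 0.07 rad square, 0.05 rad flat), smartphone in its pocket (10 mm, 4 mm high); brick, coupler, pack within 30 mm of their start (height (world z) of carrier above 0.09 m and angle between carrier's own z axis and vertical below 0.1 rad and linear speed of carrier below 0.03 m/s and angular speed of carrier below 0.15 rad/s and contact force between carrier and the fingers above 1 N and contact force between handset and the arm below 0.1 N and contact force between handset and the fingers below 0.1 N and contact force between carrier and table below 0.1 N and horizontal distance between handset and pocket below 0.008 m and z of handset in the frame of pocket between -0.003 and 0.003 m and angle between the x axis of handset and the x axis of carrier, either way round below 0.07 rad and angle between the z axis of handset and the z axis of carrier, either way round below 0.05 rad and horizontal distance between smartphone and phone_pocket below 0.01 m and z of smartphone in the frame of phone_pocket below 0.004 m and distance of each of power_brick, coupler, battery_pack from where it was at the start of the episode below 0.03 m); the arm keeps its last pose, push and grip.
It fails at once if a bystander was knocked away (more than 30 mm) (distance of any of power_brick, coupler, battery_pack from where it was at the start of the episode above 0.03 m).
It fails at once if the carrier was tipped (more than 0.3 rad) (angle between carrier's own z axis and vertical above 0.3 rad).
It fails at once if the handset was dropped (falling freely faster than 0.5 m/s) (linear speed of handset above 0.5 m/s and contact force between handset and the fingers below 0.05 N and height (world z) of carrier below 0.01 m).
It also fails if it takes over 58 s, if anything falls off the work surface, if the arm or the gripper's body presses on something with over 40 N, if the wrist force passes 120 N, or if a joint passes its speed limit or range.

## Robot

A 7-joint arm with a two-finger parallel gripper is mounted at the origin on the work surface. World frame = base frame: x ahead of the robot, y to its left, z up, the work surface at z = 0. Lengths are in m, angles in rad, forces in N, time in s.
With the tool pointing down it reaches from about 0.4 to 0.875 m from the base axis. Payload 6.5 kg.
Tool frame: the origin (TCP) lies on the centre line of the jaws, within the pads' length; the fingertips stand 14 mm ahead of it and the grasp point (between the pads) lies 5 mm behind it; z points along the fingers, y is the line along which they close (so a half turn about z gives the same grasp; the last joint's range is limited). The gripper opens to 85 mm and grips with 20 to 120 N. Pads are 22 mm wide; open, the fingers measure 114 mm over their backs; the gripper's body (76 mm by 85 mm) begins 54 mm behind the grasp point. The pads swing forward as they close: fully open they stand 13 mm farther back than shut.
Start: joints at [-1.312, 0.536, -0.004, 1.538, 0.003, 1.067, -0.071], TCP at [0.207, 0.616, 0.245] pointing down, gripper open.
Joint ranges: [-2.7, 2.7], [-0.37, 2.16], [-1.27, 1.26], [0.24, 2.4], [-1.31, 4.45], [0.19, 1.91], [-2.76, 2.76]. Speed limits (rad/s): [2.39, 2.39, 3.14, 3.14, 3.14, 3.14, 3.14].

## Interface

Orientations are given as a rotation vector (axis times angle).
In Python, from workcell import arm, viewer, ticket, nets gives the robot as it stands. The module is installed in compiled form; this text tells all that it offers.
- The arm moves only by the tool drive_tool, never from a script. Its argument "increments" is a list of rows, each a list of 3 entries, a list of its own where there are three numbers: the opening, from 0 (shut) to 1 (fully open), then the shift along the world's x, y, z in mm, then the turn about the world's z in degrees. A call has 1 to 12 rows; each row is the pose to reach, as a shift and turn from the pose commanded when the call began; what a row does not reach only later rows make up. A row lasts 1/10 s, in which the tool goes at most 50 mm and 8.59 degrees, less where a joint would pass 70% of its speed; a pose out of reach is approached as far as the arm can. A call with a gripper value outside its range is refused whole. The fingers move at their own pace and stop on an object; "squeeze" is the grip in N (left out, the last holds). Time passes only in rows, so rows that repeat a pose let the fingers close. It gives the time, the measured TCP pose, the force, the opening and the grip force at its end, in the units of the state.
- arm.read_state(): the state, without advancing time (a new reading comes with each control period).
- viewer.camera(name): name is "scene" or "top" or "wrist"; returns a dict with "pixels" (400x640x3 uint8, red, green, blue), "depth" (400x640 float32, m along the optical axis (not along the pixel's ray), 0 where there is no reading), "intrinsics" (3x3 intrinsics, pixels), "distortion" ([k1, k2, p1, p2, k3] as OpenCV has them; the pictures are not rectified), "T" (4x4, takes a point from camera to world coordinates). Camera axes: x right, y up, looking along -z (the intrinsics and any distortion apply to the point x, -y, -z); pixel columns grow to the right and rows downward; lengths in m; the calibration is good to about 2 mm. A picture is of the moment at which its call begins.
- ticket.hand_in(): hands the job in; it is judged then, once.
Trained networks look in a picture, given as the dict that the camera call returned (one of the last four; its "shot" number tells which), for a name from the list of things; names that differ only in an ending like _2 or _b are one class to them, and where a whole thing is asked for, a point or a joint stands for the part that bears it (a point fixed in the world has none). Each returns a list of dicts, best first, with "confidence" (0 to 1); they miss things now and then, are a little off and sometimes report something else, mostly with a low value. They report only what shows in the picture. A call takes as long as a camera call.
- nets.boxes_of(picture, thing): "rect" ([centre column, centre row, width, height] in pixels, round what is visible of it).
The state is a dict: "time_s": time; "q": joint angles; "joint_vel": joint speeds; "tau": joint torques, N m; "tcp_pos": TCP position; "eef_rot": TCP orientation; "contact_force": force on the tool from outside, world axes, zero at the start; "wrist_torque": the same for the moment, N m; "opening": opening from 0.0 (shut) to 1.0 (fully open); "grasp_force": force on a finger pad.
Only numpy, scipy, OpenCV 4.12 (cv2) and the standard library are available. Lean on these libraries where they do the work, as an engineer would, in place of code of your own. Each camera call takes 0.05 s, during which the arm holds its last target. There are 200 camera calls.

## Working session

There is one attempt and no reset: what is moved stays moved. The work goes in short steps, Python scripts to look and compute and a tool call to move; the robot and the scene stay as the last step left them, time stands still between calls to the robot, and variables do not carry over. Pictures are saved under pics/ and viewed, at most 10 in all, crops included, and the job is handed in when it is done.

Besides the shell and the picture viewer there is one more tool, called after "Call:" by a JSON object that holds its "api" and its "payload". drive_tool: Moves the arm, as the interface text tells. Its arguments: {"type":"object","properties":{"increments":{"type":"array","items":{"type":"array"}},"squeeze":{"type":"number"}},"required":["increments"]}

```bash
mkdir -p pics
cat > h.py <<'E'
import numpy as np, cv2
from workcell import arm, viewer, ticket, nets
def cloud(p):
    h,w=p["depth"].shape
    uv=np.stack(np.meshgrid(np.arange(w),np.arange(h)),-1).reshape(-1,1,2).astype(np.float64)
    n=cv2.undistortPoints(uv,np.array(p["intrinsics"]),np.array(p["distortion"])).reshape(h,w,2)
    d=p["depth"]; T=np.array(p["T"])
    c=np.stack([n[...,0]*d,-n[...,1]*d,-d],-1)
    return c@T[:3,:3].T+T[:3,3]
def save(p,name): cv2.imwrite("pics/"+name,p["pixels"][...,::-1])
E
python3 - <<'E'
from h import *
s=arm.read_state();print(s["time_s"],s["tcp_pos"],s["eef_rot"],s["opening"])
p=viewer.camera("top");save(p,"top.png");P=cloud(p);np.savez("top.npz",P=P,px=p["pixels"])
print(np.array(p["T"]).round(3).tolist())
for t in ["handset","carrier","smartphone","power_brick","coupler","battery_pack"]:
    for b in nets.boxes_of(p,t)[:2]:
        c,r=map(int,b["rect"][:2]); c=min(c,639);r=min(r,399)
        print(t,round(b["confidence"],2),np.round(b["rect"]),P[r,c].round(3))
E
```

```text
0.0 [0.20724112 0.61544    0.24440184] [-5.07837008e-01 -3.10013673e+00  2.75046634e-03] 1.0002906563930825
[[0.007, 0.984, -0.177, 0.353], [-1.0, 0.004, -0.014, 0.011], [-0.013, 0.177, 0.984, 0.898], [0.0, 0.0, 0.0, 1.0]]
handset 0.82 [427. 148.  69.  31.] [ 0.624 -0.229  0.026]
carrier 0.81 [245. 181. 124. 114.] [0.548 0.176 0.014]
smartphone 0.97 [218. 167.  51.  68.] [0.581 0.239 0.017]
power_brick 0.98 [407. 223.  44.  21.] [ 0.456 -0.178  0.028]
coupler 0.58 [345. 248.  18.  20.] [ 0.401 -0.045  0.012]
battery_pack 0.86 [346. 249.  19.  21.] [ 0.401 -0.048  0.011]
```

View pics/top.png

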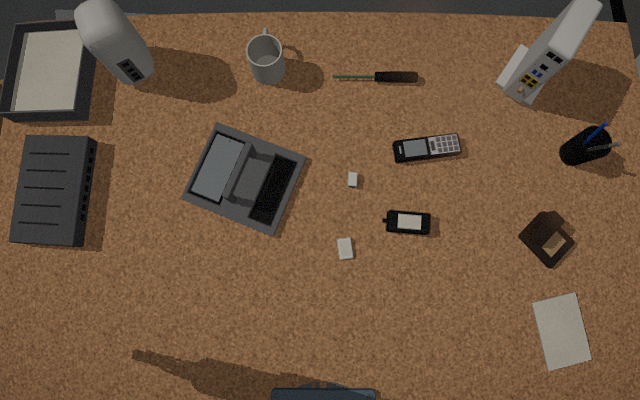

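The top view shows the handset at (427,148), with its ear/screen end left (towards +y). The brick is at (407,223), the coupler at (352,179), the battery pack at (346,249) and the carrier at (245,180), with its empty pocket at (272,190). Next I'll fit poses from depth.

Run:
```python
from h import *
P=np.load("top.npz")["P"]
def fit(name,r0,r1,c0,c1,z0,z1):
    Q=P[r0:r1,c0:c1].reshape(-1,3); Q=Q[(Q[:,2]>z0)&(Q[:,2]<z1)]
    (c,s,a)=cv2.minAreaRect((Q[:,:2]*1000).astype(np.float32))
    print(name,len(Q),np.round(c,1),np.round(s,1),round(a,2),"zmed",np.median(Q[:,2]).round(4))
    return Q
fit("handset",125,172,385,470,0.018,0.04)
fit("brick",205,242,375,440,0.018,0.05)
fit("carrier",115,245,172,315,0.009,0.02)
fit("handle",115,245,172,315,0.08,0.1)
fit("coupler",168,192,340,365,0.008,0.05)
print(P[300,300],P[60,170])
```

```text
handset 1410 [ 626.6 -230.9] [ 49.7 151.5] 8.19 zmed 0.0256
brick 937 [ 458.8 -176.8] [103.5  46.6] 84.97 zmed 0.0295
carrier 6028 [556.5 180.2] [227.2 195.3] 68.78 zmed 0.0145
handle 501 [555.7 179.9] [ 17.  125.8] 68.05 zmed 0.0876
coupler 138 [552.7 -62.8] [19.9 33.1] 87.27 zmed 0.0173
[2.89959478e-01 5.08677318e-02 2.44784399e-04] [8.52964206e-01 3.75839806e-01 4.72945393e-04]
```

Call:
{"api": "drive_tool", "payload": {"increments": [[1,[10,-20,0],-3],[1,[27,-55,0],-8],[1,[47,-95,0],-14],[1,[67,-135,0],-20],[1,[87,-175,0],-26],[1,[107,-215,0],-32],[1,[127,-255,0],-38],[1,[147,-295,0],-44],[1,[167,-335,0],-50],[1,[187,-375,0],-56],[1,[207,-415,0],-60],[1,[227,-455,0],-63.2]]}}

```text
time_s: 1.55
tcp_pos: [0.435, 0.1595, 0.2456]
eef_rot: [2.06, 2.372, 0.002]
contact_force: [0.8, -0.2, -1.0]
opening: 1.0
grasp_force: 0.0
```

Call:
{"api": "drive_tool", "payload": {"increments": [[1,[20,-40,0],0],[1,[40,-80,0],0],[1,[60,-120,0],0],[1,[80,-160,0],0],[1,[100,-200,0],0],[1,[120,-240,-10],0],[1,[140,-285,-30],0],[1,[160,-325,-50],0],[1,[177,-360,-70],0],[1,[187,-380,-85],0],[1,[192.6,-391.9,-95],0],[1,[192.6,-391.9,-95],0]]}}

```text
time_s: 2.75
tcp_pos: [0.6262, -0.232, 0.1488]
eef_rot: [-2.058, -2.371, 0.003]
contact_force: [-0.0, 0.4, 0.4]
opening: 0.995
grasp_force: 0.0
```

Run:
```python
from h import *
s=arm.read_state();print(s["time_s"],s["tcp_pos"],s["eef_rot"],s["opening"],s["contact_force"])
p=viewer.camera("wrist");save(p,"w1.png");P=cloud(p);np.savez("w1.npz",P=P,px=p["pixels"])
print(np.array(p["T"]).round(3).tolist())
b=nets.boxes_of(p,"handset");print(b[:1])
Q=P.reshape(-1,3);d=p["depth"].reshape(-1)>0
m=d&(Q[:,2]>0.018)&(Q[:,2]<0.035)&(abs(Q[:,0]-.627)<.06)&(abs(Q[:,1]+.231)<.1)
r=cv2.minAreaRect((Q[m][:,:2]*1000).astype(np.float32));print(m.sum(),r,np.median(Q[m][:,2]))
f=d&(Q[:,2]>0.06);print("finger",f.sum(),Q[f].min(0),Q[f].max(0))
```

```text
2.75 [ 0.62621385 -0.2320112   0.14879705] [-2.05800077 -2.37148053  0.00258305] 0.995140820258505 [-0.0054618   0.41937466  0.43944249]
[[0.99, -0.136, -0.033, 0.617], [0.14, 0.956, 0.256, -0.167], [-0.003, -0.258, 0.966, 0.278], [0.0, 0.0, 0.0, 1.0]]
[{'rect': [312.4, 192.8, 59.0, 161.5], 'confidence': 0.71}]
8564 ((625.5040893554688, -231.87945556640625), (48.16642761230469, 147.35630798339844), 7.850865364074707) 0.02723704974482294
finger 54261 [ 0.55015909 -0.25291829  0.1477932 ] [ 0.69980575 -0.20803108  0.23899061]
```

View pics/w1.png

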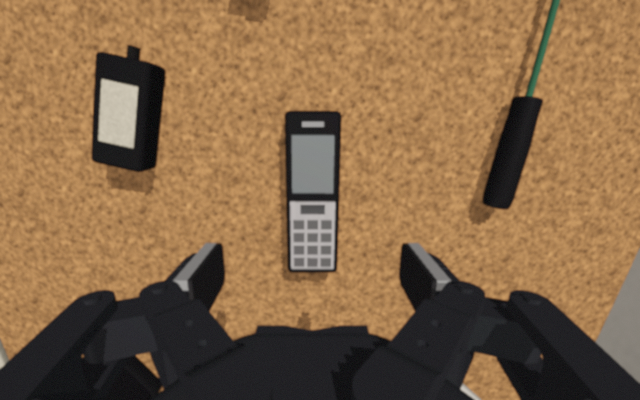

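The wrist view shows the handset (313,190) centred between the pads, with its ear end away at the top. The open fingertips are about 1 mm ahead of the TCP. I'll narrow the gripper, descend partway and measure the tips.

Call:
{"api": "drive_tool", "payload": {"increments": [[0.72,[0,1,-25],0],[0.72,[0,1,-50],0],[0.72,[0,1,-75],0],[0.72,[0,1,-95],0],[0.72,[0,1,-103],0],[0.72,[0,1,-103],0]], "squeeze": 35}}

```text
time_s: 3.45
tcp_pos: [0.627, -0.2282, 0.0473]
eef_rot: [-2.054, -2.375, -0.001]
contact_force: [-0.6, -0.6, -0.9]
opening: 0.724
grasp_force: 0.0
```

Run:
```python
from h import *
s=arm.read_state();print(s["time_s"],s["tcp_pos"],s["opening"])
p=viewer.camera("wrist");Q=cloud(p).reshape(-1,3);d=p["depth"].reshape(-1)>0
t=s["tcp_pos"]; a=np.radians(8.1); u=np.array([np.cos(a),np.sin(a)]); v=np.array([-u[1],u[0]])
k=(Q[:,:2]-t[:2])@np.c_[u,v]
for sg in (1,-1):
    m=d&(abs(k[:,1])<.010)&(sg*k[:,0]>.0265)&(sg*k[:,0]<.06)&(Q[:,2]>0.01)
    print(sg,m.sum(),np.percentile(Q[m][:,2],[0,1,5,20]).round(4),(sg*k[m][:,0]).min())
```

```text
3.45 [ 0.6269733  -0.22817433  0.04733307] 0.7237664273558019
1 7351 [0.0395 0.0448 0.0559 0.0898] 0.026628300648951927
-1 7301 [0.0393 0.0445 0.0562 0.0902] 0.02795911214712108
```

Call:
{"api": "drive_tool", "payload": {"increments": [[0.72,[0,-2,-15],0],[0.72,[0,-2,-27],0],[0.72,[0,-2,-27],0],[0.4,[0,-2,-27],0],[0.4,[0,-2,-27],0],[0.4,[0,-2,-27],0],[0.4,[0,-2,-27],0],[0.4,[0,-2,-27],0]], "squeeze": 35}}

```text
time_s: 4.3
tcp_pos: [0.627, -0.2318, 0.0204]
eef_rot: [2.057, 2.374, 0.0]
contact_force: [-0.1, 1.1, -2.6]
opening: 0.553
grasp_force: 38.0
```

Call:
{"api": "drive_tool", "payload": {"increments": [[0.4,[0,0,15],0],[0.4,[0,0,45],0],[0.4,[0,10,85],0],[0.4,[-5,35,115],4],[0.4,[-15,65,125],11],[0.4,[-27,100,125],18],[0.4,[-39,140,125],25],[0.4,[-51,180,125],32],[0.4,[-63,220,125],39],[0.4,[-74,260,125],46],[0.4,[-84,295,125],52],[0.4,[-91,320,125],57]]}}

```text
time_s: 5.5
tcp_pos: [0.5355, 0.0908, 0.1464]
eef_rot: [0.665, 3.07, 0.002]
contact_force: [-0.3, 0.3, -0.6]
opening: 0.552
grasp_force: 38.0
```

Call:
{"api": "drive_tool", "payload": {"increments": [[0.4,[-4,15,0],2.5],[0.4,[-6,22,0],3.5],[0.4,[-6,25,0],3.5],[0.4,[-6,25,0],3.5],[0.4,[-6,25,0],3.5]]}}

```text
time_s: 6.0
tcp_pos: [0.5305, 0.1115, 0.1453]
eef_rot: [0.585, 3.086, -0.001]
contact_force: [0.3, 0.3, -2.1]
opening: 0.551
grasp_force: 38.0
```

Run:
```python
from h import *
s=arm.read_state();print(s["time_s"],s["tcp_pos"],s["eef_rot"],s["opening"],s["grasp_force"],s["contact_force"])
p=viewer.camera("wrist");save(p,"w2.png");P=cloud(p);np.savez("w2.npz",P=P,px=p["pixels"])
Q=P.reshape(-1,3);d=p["depth"].reshape(-1)>0
def fit(n,m):
    r=cv2.minAreaRect((Q[m][:,:2]*1000).astype(np.float32));print(n,m.sum(),np.round(r[0],1),np.round(r[1],1),round(r[2],2),np.median(Q[m][:,2]).round(4))
near=d&(abs(Q[:,0]-.556)<.08)&(abs(Q[:,1]-.18)<.05)
fit("handle",near&(Q[:,2]>.08)&(Q[:,2]<.095))
fit("handset",d&(Q[:,2]>.148)&(Q[:,2]<.156)&(abs(Q[:,0]-.53)<.11)&(abs(Q[:,1]-.113)<.06))
fit("carrier",d&(Q[:,2]>.009)&(Q[:,2]<.02)&(Q[:,0]>.4)&(Q[:,0]<.71)&(Q[:,1]<.34)&(Q[:,1]>.02))
```

```text
6.0 [0.53051971 0.11146627 0.14525743] [ 5.85142069e-01  3.08619436e+00 -1.38195607e-03] 0.5509277542402382 37.99210846424103 [ 0.28938617  0.3251656  -2.09425495]
handle 3841 [547.6 182. ] [ 16.2 107.8] 68.2 0.0885
handset 24371 [511.4 118.8] [ 74.6 107.9] 68.49 0.1523
carrier 23937 [555.8 179.4] [225.1 193.9] 68.09 0.0154
```

View pics/w2.png

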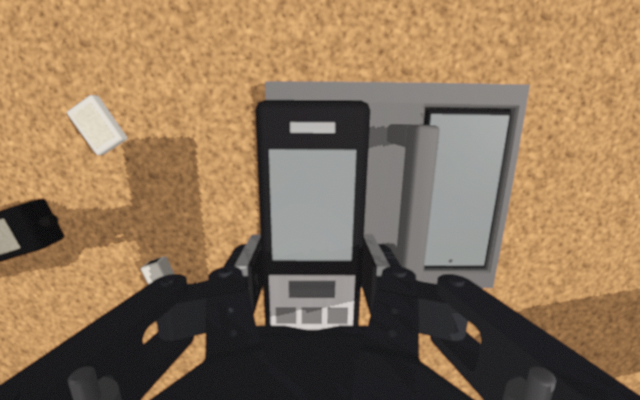

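The handset (313,210) is held above the carrier with its ear end at the top, aligned with the handle at (418,200). Next I'll check its offset along the grip and its tilt.

Run:
```python
from h import *
Q=np.load("w2.npz")["P"].reshape(-1,3); t=np.array([.5305,.1115])
a=np.radians(158.4);e=np.array([np.cos(a),np.sin(a)]);w=np.array([-e[1],e[0]])
k=(Q[:,:2]-t)@np.c_[e,w]
m=(abs(k[:,1])<.018)&(k[:,0]>.015)&(Q[:,2]>.12)&(Q[:,2]<.175)
print("end",np.percentile(k[m][:,0],[99,99.8,100]).round(4))
A=np.c_[k[m],np.ones(m.sum())];c=np.linalg.lstsq(A,Q[m][:,2],rcond=None)[0];print("slope e,w,z",c.round(4))
# side edges by slices
for lo in (.035,.045,.055,.065):
    s=(k[:,0]>lo)&(k[:,0]<lo+.008)&(Q[:,2]>.147)&(Q[:,2]<.165)&(abs(k[:,1])<.03)
    print(lo,np.percentile(k[s][:,1],[.5,99.5]).round(4))
C=np.array([.556,.1798])
th=np.radians(-21.7);yc=np.array([-np.sin(th),np.cos(th)]);print("pocket",C-.072*yc)
# carrier ear-side edge directly, in e
s=(Q[:,2]>.011)&(Q[:,2]<.019)&(Q[:,0]>.4)&(Q[:,1]>.02)&(Q[:,1]<.34)
kc=(Q[s][:,:2]-C)@np.c_[e,w];print("carrier ext e",np.percentile(kc[:,0],[.1,99.9]),"w",np.percentile(kc[:,1],[.1,99.9]))
```

```text
end [0.0739 0.0744 0.0745]
slope e,w,z [-1.610e-02 -1.000e-04  1.531e-01]
0.035 [-0.0237  0.0235]
0.045 [-0.0236  0.0234]
0.055 [-0.0237  0.0235]
0.065 [-0.0236  0.0234]
pocket [0.52937823 0.11290245]
carrier ext e [-0.09531594  0.09703103] w [-0.11150918  0.11162202]
```

Call:
{"api": "drive_tool", "payload": {"increments": [[0.4,[-1,1.5,-20],-0.3],[0.4,[-1,1.5,-45],-0.3],[0.4,[-1,1.5,-68],-0.3],[0.4,[-1,1.5,-84],-0.3],[0.4,[-1,1.5,-92],-0.3],[0.4,[-1,1.5,-92],-0.3],[0.4,[-1,1.5,-92],-0.3],[0.4,[-1,1.5,-92],-0.3]]}}

```text
time_s: 6.85
tcp_pos: [0.5298, 0.1146, 0.0542]
eef_rot: [0.589, 3.084, 0.001]
contact_force: [0.2, -0.5, -1.2]
opening: 0.552
grasp_force: 38.0
```

Run:
```python
from h import *
s=arm.read_state();print(s["time_s"],s["tcp_pos"],s["eef_rot"],s["opening"],s["contact_force"])
p=viewer.camera("wrist");save(p,"w3.png")
```

```text
6.85 [0.52981175 0.11462367 0.05419851] [5.89029873e-01 3.08430865e+00 1.06443413e-03] 0.5524876683178879 [ 0.17392418 -0.50045617 -1.15637882]
```

View pics/w3.png

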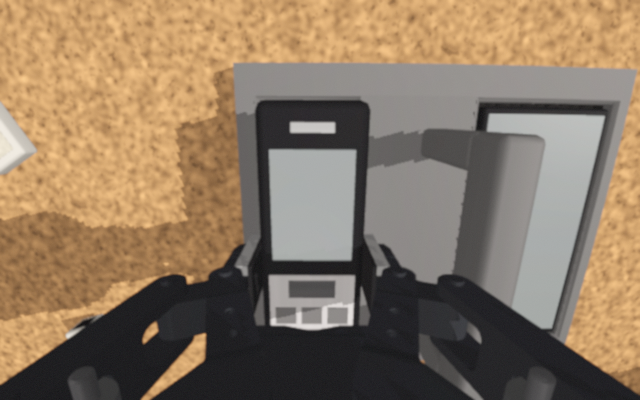

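The handset hovers over the pocket, with its ear end at (313,103) and the carrier edge at (235,65). I'll measure the relative offset from the same shot.

Run:
```python
from h import *
p=viewer.camera("wrist");Q=cloud(p).reshape(-1,3); s=arm.read_state(); print(s["tcp_pos"])
a=np.radians(158.2);e=np.array([np.cos(a),np.sin(a)]);w=np.array([-e[1],e[0]])
k=(Q[:,:2]-np.array([.53,.113]))@np.c_[e,w]; z=Q[:,2]
h=(abs(k[:,1])<.03)&(k[:,0]>.03)&(k[:,0]<.09)&(z>.045)&(z<.07)
print("hs end",np.percentile(k[h][:,0],99.8),"sides",np.percentile(k[h&(k[:,0]<.065)][:,1],[.5,99.5]),"z",np.median(z[h]))
c=(z>.009)&(z<.019)
i=c&(abs(k[:,1])<.15)&(k[:,0]>.06)&(k[:,0]<.13);
print("carrier end",[np.percentile(k[i&(abs(k[:,1]-q)<.01)][:,0],99.7).round(4) for q in (0.,-.04,-.08,.03,.02)])
j=c&(k[:,0]>.02)&(k[:,0]<.085)
for lo in (.02,.04,.06,.075):
    q=j&(abs(k[:,0]-lo)<.006);print(lo,np.percentile(k[q][:,1],[.3,99.7]).round(4))
```

```text
[0.52964267 0.11474294 0.05409392]
hs end 0.07527552684799903 sides [-0.02513611  0.0220604 ] z 0.061129200308047554
carrier end [np.float64(0.097), np.float64(0.0972), np.float64(0.0969), np.float64(0.097), np.float64(0.0971)]
0.02 [-0.183   0.0406]
0.04 [-0.1827  0.1902]
0.06 [-0.1828  0.1843]
0.075 [-0.1826  0.0406]
```

Call:
{"api": "drive_tool", "payload": {"increments": [[0.4,[-0.8,-2,-3],0],[0.4,[-0.8,-2,-9],0],[0.4,[-0.8,-2,-14],0],[0.4,[-0.8,-2,-18],0],[0.4,[-0.8,-2,-21],0],[0.4,[-0.8,-2,-23],0],[0.4,[-0.8,-2,-25],0],[0.4,[-0.8,-2,-26.5],0],[0.4,[-0.8,-2,-27],0],[0.4,[-0.8,-2,-27],0]]}}

```text
time_s: 7.95
tcp_pos: [0.5282, 0.1126, 0.0263]
eef_rot: [0.589, 3.086, 0.0]
contact_force: [-0.2, -0.2, -1.4]
opening: 0.551
grasp_force: 38.0
```

Call:
{"api": "drive_tool", "payload": {"increments": [[0.4,[0,0,-0.7],0],[0.4,[0,0,-1],0],[0.4,[0,0,-1],0]]}}

```text
time_s: 8.25
tcp_pos: [0.5284, 0.1126, 0.026]
eef_rot: [0.589, 3.086, 0.0]
contact_force: [-2.1, 0.5, 5.4]
opening: 0.554
grasp_force: 38.9
```

Call:
{"api": "drive_tool", "payload": {"increments": [[0.57,[0,0,0],0],[0.6,[0,0,0],0],[0.65,[0,0,0],0],[0.7,[0,0,0],0],[0.72,[0,0,0],0],[0.72,[0,0,0],0],[0.72,[0,0,0],0]]}}

```text
time_s: 8.95
tcp_pos: [0.5279, 0.112, 0.0252]
eef_rot: [-0.59, -3.085, 0.001]
contact_force: [-1.6, -4.3, 1.3]
opening: 0.718
grasp_force: 0.0
```

Call:
{"api": "drive_tool", "payload": {"increments": [[0.72,[0,0,10],0],[0.72,[0,0,35],0],[0.72,[0,0,75],0],[0.72,[0,0,115],0],[0.72,[0,0,135],0],[0.72,[0,0,135],0],[0.72,[0,0,135],0]]}}

```text
time_s: 9.65
tcp_pos: [0.5285, 0.1133, 0.1609]
eef_rot: [0.587, 3.085, 0.002]
contact_force: [0.4, -0.1, -0.4]
opening: 0.722
grasp_force: 0.0
```

Run:
```python
from h import *
s=arm.read_state();print(s["time_s"],s["tcp_pos"],s["eef_rot"],s["contact_force"])
p=viewer.camera("wrist");save(p,"w4.png");Q=cloud(p).reshape(-1,3)
a=np.radians(158.2);e=np.array([np.cos(a),np.sin(a)]);w=np.array([-e[1],e[0]])
O=np.array([.53,.113]);k=(Q[:,:2]-O)@np.c_[e,w]; z=Q[:,2]
h=(abs(k[:,1])<.035)&(abs(k[:,0])<.09)&(z>.024)&(z<.045)
r=cv2.minAreaRect((k[h]*1000).astype(np.float32));print("hs",h.sum(),r,np.median(z[h]))
A=np.c_[k[h],np.ones(h.sum())];print("plane",np.linalg.lstsq(A,z[h],rcond=None)[0].round(4))
c=(z>.009)&(z<.019)&(k[:,1]>-.2)&(k[:,1]<.06)&(abs(k[:,0])<.12)
r=cv2.minAreaRect((k[c]*1000).astype(np.float32));print("car",r)
g=(z>.08)&(z<.095)&(abs(k[:,1]+.072)<.03)&(abs(k[:,0])<.075)
r=cv2.minAreaRect((k[g]*1000).astype(np.float32));print("handle",r)
```

```text
9.65 [0.52845648 0.11331692 0.16093287] [5.87469955e-01 3.08493765e+00 1.93909877e-03] [ 0.40346259 -0.05287232 -0.44224439]
hs 8241 ((2.0131454467773438, 0.7556514739990234), (48.125633239746094, 147.830322265625), 89.83609771728516) 0.03320817560965833
plane [-0.005   0.0001  0.0331]
car ((0.374725341796875, -71.95171356201172), (194.52011108398438, 225.70025634765625), 0.006173054222017527)
handle ((14.251140594482422, -71.27225494384766), (98.1947250366211, 16.691953659057617), 0.2558513283729553)
```

View pics/w4.png

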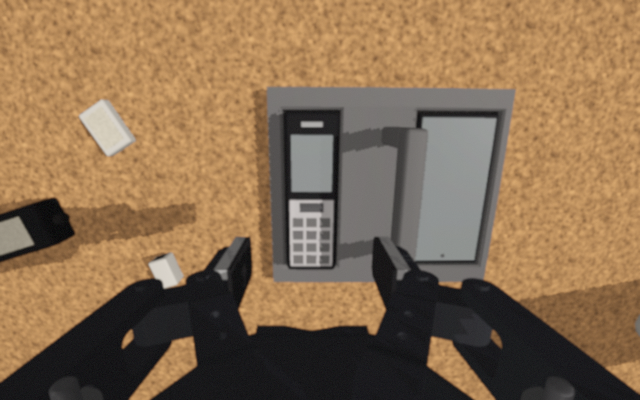

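The handset sits flat in the pocket (313,190), within 2 mm. Next is the handle.

Call:
{"api": "drive_tool", "payload": {"increments": [[0.7,[7,17,0],0],[0.7,[18,43,0],-0.2],[0.7,[25,60,-5],-0.2],[0.7,[27.8,66.4,-15],-0.2],[0.7,[27.8,66.4,-35],-0.2],[0.7,[27.8,66.4,-60],-0.2],[0.7,[27.8,66.4,-78],-0.2],[0.7,[27.8,66.4,-87],-0.2],[0.7,[27.8,66.4,-89],-0.2],[0.7,[27.8,66.4,-89],-0.2]]}}

```text
time_s: 10.7
tcp_pos: [0.556, 0.1788, 0.0711]
eef_rot: [-0.595, -3.085, 0.001]
contact_force: [-0.6, 0.2, 0.9]
opening: 0.699
grasp_force: 0.0
```

Run:
```python
from h import *
s=arm.read_state();print(s["tcp_pos"],s["contact_force"])
p=viewer.camera("wrist");save(p,"w5.png");P=cloud(p);Q=P.reshape(-1,3)
a=np.radians(158.2);e=np.array([np.cos(a),np.sin(a)]);w=np.array([-e[1],e[0]])
k=(Q[:,:2]-s["tcp_pos"][:2])@np.c_[e,w]; z=Q[:,2]
g=(z>.08)&(z<.095)&(abs(k[:,1])<.017)&(k[:,0]>.02)&(k[:,0]<.08)
print(np.percentile(k[g],[.5,99.5],axis=0),np.median(z[g]))
```

```text
[0.55603654 0.178757   0.07113858] [-0.5621053   0.21782645  0.93119339]
[[ 0.02020285 -0.00853716]
 [ 0.06286161  0.00721064]] 0.0887101294468822
```

View pics/w5.png

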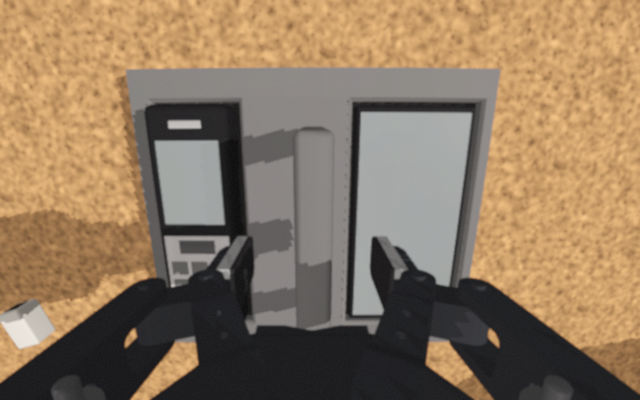

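The handle (314,230) is centred between the pads, so I'll close on it.

Call:
{"api": "drive_tool", "payload": {"increments": [[0.5,[0.2,0.6,0],0],[0.3,[0.2,0.6,0],0],[0.1,[0.2,0.6,0],0],[0.05,[0.2,0.6,0],0],[0.05,[0.2,0.6,0],0],[0.05,[0.2,0.6,0],0],[0.05,[0.2,0.6,0],0],[0.05,[0.2,0.6,0],0]], "squeeze": 100}}

```text
time_s: 11.55
tcp_pos: [0.5565, 0.1797, 0.0721]
eef_rot: [0.594, 3.084, 0.001]
contact_force: [-1.7, -0.6, 5.8]
opening: 0.171
grasp_force: 98.3
```

Call:
{"api": "drive_tool", "payload": {"increments": [[0.05,[0,0,1],0],[0.05,[0,0,3],0],[0.05,[0,0,7],0],[0.05,[0,0,13],0],[0.05,[0,0,21],0],[0.05,[0,0,30],0],[0.05,[0,0,40],0],[0.05,[0,0,50],0],[0.05,[0,0,60],0],[0.05,[0,0,70],0],[0.05,[0,0,79],0],[0.05,[0,0,87],0]]}}

```text
time_s: 12.75
tcp_pos: [0.5563, 0.1796, 0.1592]
eef_rot: [0.594, 3.085, 0.0]
contact_force: [-0.1, -0.3, -6.5]
opening: 0.169
grasp_force: 97.6
```

Call:
{"api": "drive_tool", "payload": {"increments": [[0.05,[0,0,8],0],[0.05,[0,0,15],0],[0.05,[0,0,21],0],[0.05,[0,0,26],0],[0.05,[0,0,30],0],[0.05,[0,0,32],0],[0.05,[0,0,33],0],[0.05,[0,0,33],0],[0.05,[0,0,33],0],[0.05,[0,0,33],0],[0.05,[0,0,33],0],[0.05,[0,0,33],0]]}}

```text
time_s: 13.95
tcp_pos: [0.5562, 0.1796, 0.1912]
eef_rot: [-0.594, -3.085, 0.0]
contact_force: [0.1, 0.4, -6.4]
opening: 0.168
grasp_force: 97.6
```

Run:
```python
from h import *
s=arm.read_state();print(s["time_s"],s["tcp_pos"],s["contact_force"],s["grasp_force"],s["joint_vel"])
p=viewer.camera("wrist");save(p,"w6.png");Q=cloud(p).reshape(-1,3)
a=np.radians(158.2);e=np.array([np.cos(a),np.sin(a)]);w=np.array([-e[1],e[0]])
k=(Q[:,:2]-s["tcp_pos"][:2])@np.c_[e,w]; z=Q[:,2]
def pl(n,m):
    A=np.c_[k[m],np.ones(m.sum())];c=np.linalg.lstsq(A,z[m],rcond=None)[0]
    print(n,m.sum(),c.round(4),"z@",np.median(z[m]).round(4),np.percentile(k[m],[.5,99.5],axis=0).round(4).tolist())
pl("rim",(k[:,0]>.085)&(k[:,0]<.1)&(abs(k[:,1])<.11)&(z>.11)&(z<.16))
pl("between",(k[:,0]>.065)&(k[:,0]<.1)&(abs(k[:,1])<.02)&(z>.11)&(z<.16))
pl("handset",(k[:,0]>.03)&(k[:,0]<.08)&(k[:,1]>.045)&(k[:,1]<.1)&(z>.148)&(z<.168))
```

```text
13.95 [0.55617598 0.17957188 0.1911846 ] [ 0.07221982  0.37201205 -6.36279382] 97.60594725608826 [-2.81481027e-04 -2.25095848e-03  1.50625751e-03 -2.65496023e-05
 -2.21724012e-03  1.13989064e-03 -4.16323201e-03]
rim 7750 [0.     0.0002 0.1341] z@ 0.1341 [[0.0851, -0.109], [0.0971, 0.1088]]
between 3655 [-0.0018 -0.001   0.1342] z@ 0.1341 [[0.0655, -0.0198], [0.0971, 0.0199]]
handset 6540 [-0.0181  0.0103  0.1522] z@ 0.1521 [[0.0303, 0.0478], [0.0756, 0.0944]]
```

View pics/w6.png

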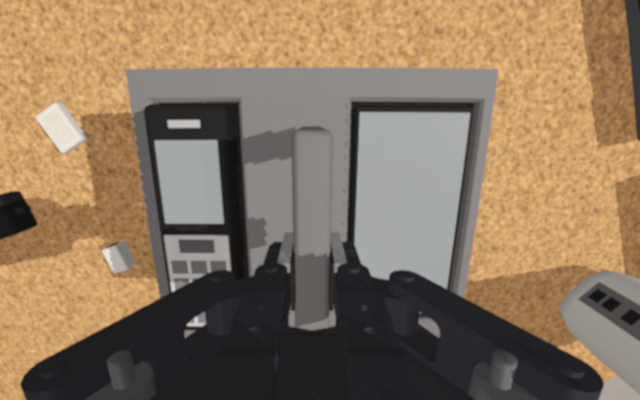

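The carrier is level at 120 mm with both phones in their pockets: handset at (195,210), smartphone at (410,200). Handing in.

```bash
python3 -c "
from workcell import ticket
print(ticket.hand_in())"
```

```text
the job is handed in; nothing more can be done
None
```

I laid the handset flat in the empty pocket, lifted the carrier level to about 12 cm with both phones seated, and handed the job in while holding it steady; the system returned no verdict.

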